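# Clear the tape roll off the spindle, then set the nut's play

### The job

Lift the roll of sealing tape straight up off the threaded spindle and lay it flat in the open tray. Then screw the knurled nut on the spindle down until it bottoms out on its seat, back it off a quarter turn, and finish while still gripping the nut there, so that it can be locked. Do not knock the oil can, the brass adapter or the small metal sleeve about.

Things in the scene. Friction and masses are not known exactly. Their poses are not given: they have to be found in the camera images.
- stand: Spindle stand bolted to the bench (fixed, does not move when pushed): round grey flange 90 mm across and 11 mm thick, on it a hub 28 mm across whose top (the nut's seat) is 40 mm above the bench, and an upright threaded steel spindle 16 mm across that ends 96 mm above the bench. Origin on the spindle's axis at bench height, z up.
- nut: Round knurled steel nut on the spindle, 40 mm across and 22 mm tall, already started on the thread, with one short light index line on its top face along its own +x. Origin on the spindle's axis at its underside (40 mm above the bench when bottomed out); z up. Below it the hub is narrower (28 mm), so that fingertips may reach below it.
- nut_mid (a point): Centre of the knurled nut, on the spindle's axis, half-way up it: 51 mm above the bench when bottomed out. The spindle stands 34 mm above the nut's top, 45 mm above this point.
- nut_turn (a joint): How far the knurled nut is unscrewed from its seat, rad: 0 = bottomed out (hard stop), growing as it is turned anticlockwise seen from above (right-hand thread, it rises 4 mm per turn). Starts between 2.2 and 3.2. It stays where it is left; friction about 0.05 N m.
- roll_mid (a point): Centre of the roll of white sealing tape, a loose ring 55 mm across, 27 mm hole, 13 mm thick, 30 g; it starts lying on top of the nut with the spindle through its hole (centre 70 mm above the bench, the spindle ends about 26 mm above it). z is the ring's axis, up at the start. While it is there it keeps fingers from the nut.
- roll: The same roll of tape; origin at the centre of its underside.
- tray: Open blue stacking tray, loose, 105 (own x) by 148 (own y) mm, 45 mm high, flat floor 2 mm thick, inside 92 by 133 mm; the wall at -y is lower, 32 mm. Origin at the centre of its underside, z up, 0.4 kg.
- oil_can: Dark red oil can with a thin spout, 56x75x150 mm, standing behind the work. Origin at the centre of its underside. Bystander.
- adapter: Brass pipe adapter standing on its thread, 31x27x46 mm, to the left of the work. Origin at the centre of its underside. Bystander.
- ferrule: Small plain grey metal sleeve, 27 mm across, 28 mm tall, standing behind the work. Origin at the centre of its underside. Bystander.
Not all that is in view belongs to the job. Of the things like the stand, leave any that is green, orange or purple; of the rest the larger one is meant.

How it is judged:
By the outcome, as a careful person would: the job done as asked, in the order asked, and still so for the second after the job is handed in, while the arm keeps its last pose, push and grip.
It also fails if it takes over 64 s, if anything falls off the work surface, if the arm or the gripper's body presses on something with over 40 N, if the wrist force passes 120 N, or if a joint passes its speed limit or range.

### The arm

A 7-joint arm with a two-finger parallel gripper is mounted at the origin on a cart in front of the work surface, level with it; the furniture and walls round the work are solid. World frame = base frame: x ahead of the robot, y to its left, z up, the work surface at z = 0. Lengths are in m, angles in rad, forces in N, time in s.
With the tool pointing down it reaches from about 0.425 to 0.925 m from the base axis. Payload 6.8 kg.
Tool frame: the origin (TCP) lies at the very end of the fingers, on their centre line; the grasp point (between the pads) lies 19 mm behind it; z points along the fingers, y is the line along which they close (so a half turn about z gives the same grasp; the last joint's range is limited). The gripper opens to 85 mm and grips with 20 to 120 N. Pads are 22 mm wide; open, the fingers measure 114 mm over their backs; the gripper's body (76 mm by 85 mm) begins 54 mm behind the grasp point. The pads swing forward as they close: fully open they stand 13 mm farther back than shut.
Start: joints at [-1.372, 0.477, 0.022, 1.555, -0.011, 1.109, -0.083], TCP at [0.204, 0.643, 0.231] pointing down, gripper open.
Joint ranges: [-2.96, 2.96], [-0.34, 2.1], [-1.41, 1.46], [0.24, 2.44], [-1.37, 4.51], [0.17, 1.92], [-2.96, 2.96]. Speed limits (rad/s): [2.39, 2.39, 3.14, 3.14, 3.14, 3.14, 3.14].

### API

Orientations are given as a rotation vector (axis times angle).
In Python, from bench import get_obs, viewer, r gives the robot as it stands. The module is installed in compiled form; this text tells all that it offers.
- The arm moves only by the tool play_rows, never from a script. Its argument "commands" is a list that holds one entry, the list of rows, each a list of 5 numbers: the gripper's target within -1 to 1 (shut at 1, half-way at 0, fully open at -1), then the shift along the tool's x, y, z scaled (see below), then the turn about the tool's z scaled (see below). A call has 1 to 12 rows; each row is the pose to reach, as a shift and turn from the pose commanded when the call began, along the tool's axes at that moment; what a row does not reach only later rows make up. The controller multiplies each number of a shift by 0.2 m and each number of a turn by pi/2 rad. A row lasts 1/12 s, in which the tool goes at most 41.7 mm and 7.16 degrees, less where a joint would pass 70% of its speed; a pose out of reach is approached as far as the arm can. A call with a number of a shift or a turn outside -1 to 1 is refused whole. A call with a gripper value outside its range is refused whole. The fingers move at their own pace and stop on an object; "grip_force" is the grip in N (left out, the last holds). Time passes only in rows, so rows that repeat a pose let the fingers close. It gives the time, the measured TCP pose, the force, the opening and the grip force at its end, in the units of the state.
- get_obs(): the state, without advancing time (a new reading comes with each control period).
- viewer.grab_frame(name): name is "side" or "top" or "wrist"; returns a dict with "pixels" (420x560x3 uint8, red, green, blue), "fovy" (degrees; the focal length in pixels is half the picture's height over the tangent of half this angle, whatever the lens; pixels are square), "cx", "cy" (the principal point, pixels), "world_to_cam" (4x4, takes a point from world to camera coordinates); the wrist camera has in their place "hand_eye" (4x4, takes a point from camera to tool coordinates, whose origin is the TCP and whose axes are the flange's). Camera axes: x right, y up, looking along -z (the intrinsics and any distortion apply to the point x, -y, -z); pixel columns grow to the right and rows downward; lengths in m; the calibration is good to about 2 mm. A picture is of the moment at which its call begins: read the wrist's pose just before it. There is no depth.
- r.hand_in(): hands the job in; it is judged then, once.
Trained networks look in a picture, given as the dict that the camera call returned (one of the last four; its "shot" number tells which), for a name from the list of things; names that differ only in an ending like _2 or _b are one class to them, and where a whole thing is asked for, a point or a joint stands for the part that bears it (a point fixed in the world has none). Each returns a list of dicts, best first, with "score" (0 to 1); they miss things now and then, are a little off and sometimes report something else, mostly with a low value. They report only what shows in the picture. A call takes as long as a camera call. They do not tell look-alikes from the thing itself.
- viewer.trace(picture, thing): "pixels" (420x560 bool, what is visible of it) and "rect" ([left, top, right, bottom] in pixels, round what is visible of it).
The state is a dict: "clock": time; "joints": joint angles; "qvel": joint speeds; "tau": joint torques, N m; "tcp_pos": TCP position; "orientation": TCP orientation; "contact_force": force on the tool from outside, world axes, zero at the start; "moment": the same for the moment, N m; "grip_width": finger opening in m; "gripper_force": force on a finger pad.
Only numpy, scipy, OpenCV 4.12 (cv2) and the standard library are available. Lean on these libraries where they do the work, as an engineer would, in place of code of your own. Each camera call takes 0.05 s, during which the arm holds its last target. There are 200 camera calls.

## Working session

There is one attempt and no reset: what is moved stays moved. The work goes in short steps, Python scripts to look and compute and a tool call to move; the robot and the scene stay as the last step left them, time stands still between calls to the robot, and variables do not carry over. Pictures are saved under pics/ and viewed, at most 10 in all, crops included, and the job is handed in when it is done.

Besides the shell and the picture viewer there is one more tool, called as name(argument=value, ...), one argument or row to a line, values as JSON. play_rows: Moves the arm, as the interface text tells. Shifts and turns lie within -1 to 1; 1 stands for 0.2 m of shift or pi/2 rad of turn. Its arguments: {"type":"object","properties":{"commands":{"type":"array","items":{"type":"array","items":{"type":"array","items":{"type":"number","minimum":-1,"maximum":1}}}},"grip_force":{"type":"number"}},"required":["commands"]}

```bash
mkdir -p pics; cat > h.py <<'E'
import numpy as np, cv2
from scipy.spatial.transform import Rotation as R
from bench import get_obs, viewer, r
def cam(f,obs=None):
    h=f["pixels"].shape[0]; F=h/2/np.tan(np.radians(f["fovy"])/2)
    if "world_to_cam" in f: M=np.linalg.inv(np.array(f["world_to_cam"]))
    else:
        T=np.eye(4); T[:3,:3]=R.from_rotvec(obs["orientation"]).as_matrix(); T[:3,3]=obs["tcp_pos"]
        M=T@np.array(f["hand_eye"])
    return F,f["cx"],f["cy"],M
def at_z(f,uv,z,obs=None):
    F,cx,cy,M=cam(f,obs); d=M[:3,:3]@np.array([(uv[0]-cx)/F,-(uv[1]-cy)/F,-1.])
    o=M[:3,3]; return o+d*(z-o[2])/d[2]
def proj(f,p,obs=None):
    F,cx,cy,M=cam(f,obs); q=np.linalg.inv(M)@np.r_[p,1]
    return np.array([cx+F*q[0]/-q[2],cy-F*q[1]/-q[2]])
def save(f,n): cv2.imwrite("pics/"+n,cv2.cvtColor(f["pixels"],cv2.COLOR_RGB2BGR))
E
python3 - <<'E'
from h import *
o=get_obs(); print({k:np.round(v,3) for k,v in o.items()})
for n in ["top","side"]:
    f=viewer.grab_frame(n); save(f,n+"0.png"); print(n,{k:(np.round(v,3).tolist()) for k,v in f.items() if k!="pixels"})
    for t in ["stand","nut","roll","tray","oil_can","adapter","ferrule"]:
        for d in viewer.trace(f,t)[:3]:
            ys,xs=np.nonzero(d["pixels"]); print(t,round(d["score"],2),np.round(d["rect"]),xs.mean().round(1),ys.mean().round(1),at_z(f,(xs.mean(),ys.mean()),{"roll":.0765,"tray":.03}.get(t,.03)).round(3))
E
```

```text
{'clock': np.float64(0.0), 'joints': array([-1.372,  0.478,  0.022,  1.557, -0.011,  1.109, -0.083]), 'qvel': array([ 0.   ,  0.001,  0.001,  0.001,  0.   ,  0.   , -0.001]), 'tau': array([-1.0000e-03, -5.9645e+01,  1.6080e+00, -2.8120e+01,  1.3000e-02,
        9.0000e-03, -0.0000e+00]), 'tcp_pos': array([0.204, 0.643, 0.23 ]), 'orientation': array([-4.800e-01, -3.105e+00,  3.000e-03]), 'contact_force': array([-0.083, -1.584, -0.444]), 'moment': array([ 0.003, -0.008,  0.005]), 'gripper_force': np.float64(0.0), 'grip_width': np.float64(0.085)}
top {'fovy': 43.735, 'cx': 280.346, 'cy': 208.31, 'world_to_cam': [[0.029, -1.0, 0.003, 0.053], [0.986, 0.029, 0.165, -0.558], [-0.165, -0.002, 0.986, -1.136], [0.0, 0.0, 0.0, 1.0]], 'shot': 1}
stand 0.86 [235. 213. 272. 253.] 252.4 235.1 [0.496 0.131 0.03 ]
stand 0.86 [291. 245. 319. 273.] 305.2 260.1 [0.442 0.01  0.03 ]
stand 0.77 [292. 181. 333. 221.] 313.4 200.1 [ 0.58  -0.006  0.03 ]
nut 0.76 [305. 186. 326. 204.] 314.9 196.9 [ 0.588 -0.009  0.03 ]
nut 0.53 [180. 212. 200. 237.] 189.0 224.3 [0.516 0.277 0.03 ]
nut 0.4 [299. 253. 314. 264.]
[... 585 characters left out ...]
. 245. 208.] 225.7 189.5 [0.507 0.26  0.03 ]
stand 0.93 [188. 245. 220. 281.] 203.5 265.1 [0.354 0.033 0.03 ]
stand 0.88 [229. 191. 269. 244.] 248.5 223.9 [0.492 0.109 0.03 ]
nut 0.63 [237. 214. 259. 222.] 247.4 215.1 [0.505 0.14  0.03 ]
nut 0.61 [195. 250. 208. 258.] 202.5 256.9 [0.362 0.057 0.03 ]
nut 0.6 [218. 174. 234. 188.] 226.1 180.6 [0.525 0.297 0.03 ]
roll 0.62 [236. 196. 262. 214.] 248.0 204.6 [0.497 0.115 0.077]
tray 0.97 [302. 262. 396. 347.] 346.7 301.9 [ 0.54  -0.193  0.03 ]
oil_can 0.93 [364. 183. 406. 244.] 378.0 224.7 [ 0.735 -0.037  0.03 ]
adapter 0.74 [186. 163. 199. 179.] 191.4 172.4 [0.466 0.377 0.03 ]
ferrule 0.54 [374. 255. 388. 273.] 381.1 265.2 [ 0.657 -0.145  0.03 ]
```

View both.

View pics/top0.png

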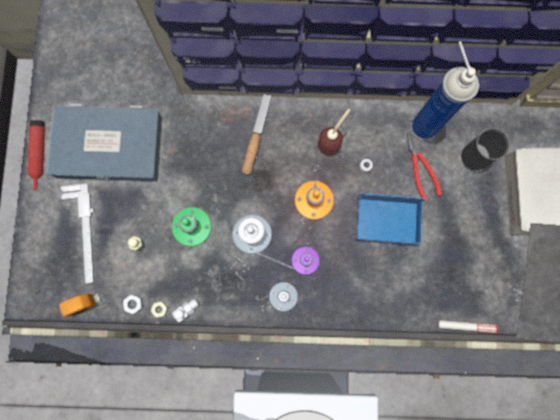

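View pics/side0.png

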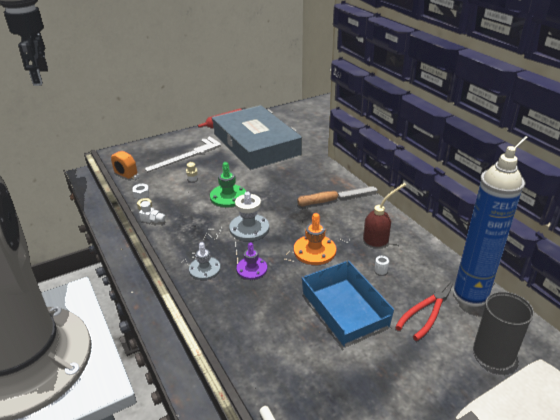

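The top picture shows the wanted grey stand with the white roll at (251,231). The orange, green and purple look-alikes are at (314,197), (190,225) and (305,260), the small grey one is at (284,296), and the tray is at (390,219). The side picture agrees, with the stand at (248,224) and the tray at (347,302).

```bash
python3 - <<'E'
from h import *
o=get_obs(); print(R.from_rotvec(o["orientation"]).as_matrix().round(3))
fs={n:viewer.grab_frame(n) for n in("top","side")}
def cen(f,t,near):
    best=None
    for d in viewer.trace(f,t):
        ys,xs=np.nonzero(d["pixels"]); c=np.r_[xs.mean(),ys.mean()]
        if np.hypot(*(c-near))<15: return c,d
    return None,None
def tri(a,b):
    A=[];B=[]
    for n,uv in(("top",a),("side",b)):
        F,cx,cy,M=cam(fs[n]); d=M[:3,:3]@np.array([(uv[0]-cx)/F,-(uv[1]-cy)/F,-1.]); d/=np.linalg.norm(d)
        P=np.eye(3)-np.outer(d,d); A.append(P);B.append(P@M[:3,3])
    return np.linalg.lstsq(np.vstack(A),np.hstack(B),rcond=None)[0]
a,_=cen(fs["top"],"roll",(251,231));b,_=cen(fs["side"],"roll",(248,205)); print("roll",tri(a,b).round(4), at_z(fs["top"],a,.0765).round(4),at_z(fs["side"],b,.07).round(4))
a,d=cen(fs["top"],"tray",(390,219)); 
c,h,_=cv2.minAreaRect(np.argwhere(d["pixels"])[:,::-1].astype(np.float32)) ; print(c,h,_,at_z(fs["top"],c,.04))
b,_=cen(fs["side"],"tray",(347,302)); print("tray",tri(a,b).round(4))
box=cv2.boxPoints((c,h,_)); print([at_z(fs["top"],p,.04).round(3).tolist() for p in box])
E
```

```text
[[-0.953  0.302 -0.   ]
 [ 0.302  0.953 -0.   ]
 [ 0.    -0.    -1.   ]]
roll [0.5022 0.1328 0.0637] [0.4995 0.1325 0.0765] [0.4996 0.1242 0.07  ]
(389.06951904296875, 218.45286560058594) (65.48046875, 46.64434051513672) 4.513988018035889 [ 0.54131793 -0.17752863  0.04      ]Traceback (most recent call last):
  File "<stdin>", line 19, in <module>
  File "<stdin>", line 13, in tri
TypeError: 'NoneType' object is not subscriptable
```

play_rows(
  commands=[
    [[-1,-1,-0.95,0,0],[-1,-1,-0.95,0,0],[-1,-1,-0.95,0,0],[-1,-1,-0.95,0,0],[-1,-1,-0.95,0,0],[-1,-1,-0.95,0,0],[-1,-1,-0.95,0,0],[-1,-1,-0.95,0,0]],
  ],
)

```text
clock: 1.77
tcp_pos: [0.3412, 0.3958, 0.2316]
orientation: [0.494, 3.101, -0.003]
contact_force: [0.1, 0.5, -1.1]
grip_width: 0.0853
gripper_force: 0.0
```

play_rows(
  commands=[
    [[-1,-1,-0.95,0,0],[-1,-1,-0.95,0,0],[-1,-1,-0.95,0,0],[-1,-1,-0.95,0,0],[-1,-1,-0.95,0,0],[-1,-1,-0.95,0,0],[-1,-1,-0.95,0,0],[-1,-1,-0.95,0,0]],
  ],
)

```text
clock: 2.43
tcp_pos: [0.4732, 0.1547, 0.2318]
orientation: [0.494, 3.1, -0.002]
contact_force: [-0.6, 0.1, 0.0]
grip_width: 0.0855
gripper_force: 0.0
```

play_rows(
  commands=[
    [[-1,-0.18,-0.09,0,-0.2],[-1,-0.18,-0.09,0,-0.2],[-1,-0.18,-0.09,0,-0.2],[-1,-0.18,-0.09,0,-0.2],[-1,-0.18,-0.09,0,-0.2]],
  ],
)

```text
clock: 2.85
tcp_pos: [0.4991, 0.1333, 0.2313]
orientation: [0.009, -3.141, -0.001]
contact_force: [-0.2, 0.1, 0.1]
grip_width: 0.0854
gripper_force: 0.0
```

```bash
cat >> h.py <<'E'
def look(name,things):
    o=get_obs(); f=viewer.grab_frame("wrist"); save(f,name)
    print("t",o["clock"],"tcp",np.round(o["tcp_pos"],4),"j",np.round(o["joints"],3)); print(R.from_rotvec(o["orientation"]).as_matrix().round(3).tolist())
    for t,z in things:
        for d in viewer.trace(f,t)[:3]:
            ys,xs=np.nonzero(d["pixels"]); c=np.r_[xs.mean(),ys.mean()]; m=np.r_[(d["rect"][0]+d["rect"][2])/2,(d["rect"][1]+d["rect"][3])/2]
            print(t,round(d["score"],2),np.round(d["rect"]),at_z(f,c,z,o).round(4),at_z(f,m,z,o).round(4))
    return o,f
E
python3 - <<'E'
from h import *
o,f=look("w1.png",[("roll",.0765),("stand",.011),("nut",.06)])
print(f["hand_eye"],f["fovy"],f["cx"],f["cy"])
E
```

```text
t 2.85 tcp [0.4991 0.1333 0.2313] j [-0.603  0.216  0.258  1.945 -0.066  0.989  1.262]
[[-1.0, -0.006, -0.0], [-0.006, 1.0, 0.0], [0.0, 0.0, -1.0]]
roll 0.55 [245. 155. 311. 226.] [0.5002 0.1316 0.0765] [0.5006 0.1326 0.0765]
stand 0.89 [371. 145. 465. 230.] [0.5141 0.2747 0.011 ] [0.5151 0.2723 0.011 ]
stand 0.75 [115.  78. 180. 147.] [0.4436 0.0104 0.011 ] [0.4446 0.0104 0.011 ]
stand 0.66 [100. 209. 189. 302.] [ 0.587  -0.0107  0.011 ] [ 0.5918 -0.0087  0.011 ]
nut 0.83 [107. 249. 158. 292.] [ 0.5796 -0.0032  0.06  ] [ 0.5835 -0.0028  0.06  ]
nut 0.77 [411. 180. 461. 225.] [0.5105 0.2681 0.06  ] [0.5153 0.271  0.06  ]
nut 0.76 [257. 176. 298. 206.] [0.5012 0.1308 0.06  ] [0.506  0.1323 0.06  ]
[[ 1.88090899e-04  9.45972431e-01  3.24247010e-01  8.39953941e-02]
 [ 9.99999921e-01 -6.47318340e-05 -3.91233690e-04  1.13157241e-04]
 [-3.49107181e-04  3.24247058e-01 -9.45972369e-01 -1.42590439e-01]
 [ 0.00000000e+00  0.00000000e+00  0.00000000e+00  1.00000000e+00]] 58.24942814212211 279.2015879594033 209.51566263114185
```

View pics/w1.png

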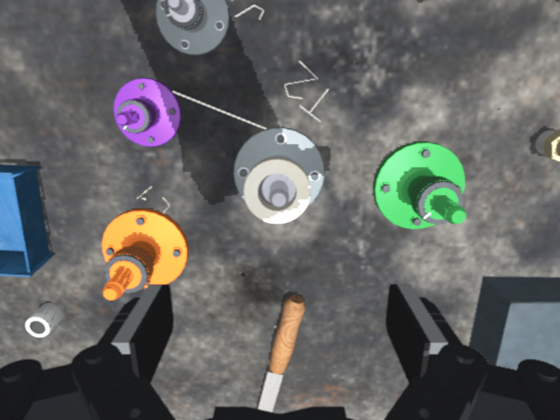

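The wrist picture shows the roll, spindle and grey flange at about (277,190), with green at (420,185) and orange at (145,250). The tool is already centred over the roll to within 1–2 mm, so I'll descend and grip it.

play_rows(
  commands=[
    [[-1,0,-0.005,0.5,0],[-1,0,-0.005,0.7,0],[-1,0,-0.005,0.8,0],[-1,0,-0.005,0.9,0],[-1,0,-0.005,0.915,0],[-1,0,-0.005,0.915,0],[-1,0,-0.005,0.915,0]],
  ],
)

```text
clock: 3.63
tcp_pos: [0.4989, 0.1315, 0.048]
orientation: [0.011, -3.14, 0.001]
contact_force: [-0.4, -0.8, -0.8]
grip_width: 0.0854
gripper_force: 0.0
```

play_rows(
  commands=[
    [[1,0,0,0,0],[1,0,0,0,0],[1,0,0,0,0],[1,0,0,0,0],[1,0,0,0,0],[1,0,0,0,0],[1,0,0,0,0],[1,0,0,0,0]],
  ],
  grip_force=25,
)

```text
clock: 4.3
tcp_pos: [0.5007, 0.132, 0.0503]
orientation: [-0.011, 3.138, 0.003]
contact_force: [-1.1, -0.0, 6.2]
grip_width: 0.0533
gripper_force: 24.9
```

play_rows(
  commands=[
    [[1,0,0,-0.05,0],[1,0,0,-0.1,0],[1,0,0,-0.2,0],[1,0,0,-0.3,0],[1,0,0,-0.45,0],[1,0,0,-0.6,0],[1,0,0,-0.7,0],[1,0,0,-0.7,0]],
  ],
)

```text
clock: 4.97
tcp_pos: [0.5022, 0.1322, 0.1941]
orientation: [-0.011, 3.133, 0.006]
contact_force: [0.3, 0.4, 0.1]
grip_width: 0.0534
gripper_force: 26.4
```

```bash
python3 - <<'E'
from h import *
o,f=look("w2.png",[("roll",.21),("tray",.04)])
g=viewer.grab_frame("side"); cv2.imwrite("pics/c2.png",cv2.cvtColor(np.hstack([cv2.resize(f["pixels"],(400,300)),cv2.resize(g["pixels"][100:310,150:430],(400,300))]),cv2.COLOR_RGB2BGR))
E
```

```text
t 4.9667 tcp [0.5022 0.1322 0.1941] j [-0.599  0.261  0.263  1.985 -0.087  0.896  1.287]
[[-1.0, -0.007, 0.009], [-0.007, 1.0, 0.004], [-0.009, 0.004, -1.0]]
roll 0.57 [207. 242. 352. 392.] [0.5059 0.1324 0.21  ] [0.5061 0.1324 0.21  ]
tray 0.91 [  1. 170.  34. 291.] [ 0.5455 -0.0956  0.04  ] [ 0.5414 -0.0883  0.04  ]
```

View pics/c2.png

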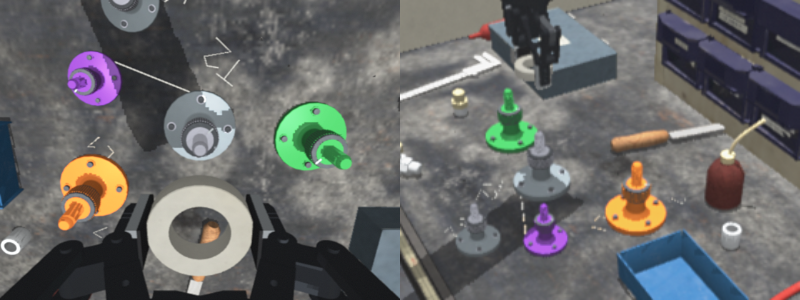

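The roll is held level between the fingers, clear of the spindle. Next I'll carry it over the tray.

play_rows(
  commands=[
    [[1,-0.08,-0.8,0,0],[1,-0.08,-0.8,0,0],[1,-0.08,-0.8,0,0],[1,-0.08,-0.8,0,0],[1,-0.08,-0.8,0,0],[1,-0.08,-0.8,0,0]],
  ],
)

```text
clock: 5.67
tcp_pos: [0.5155, -0.0312, 0.1872]
orientation: [0.003, -3.139, 0.002]
contact_force: [0.5, 1.7, -0.6]
grip_width: 0.0533
gripper_force: 26.5
```

play_rows(
  commands=[
    [[1,-0.08,-0.7,0,0],[1,-0.08,-0.7,0,0],[1,-0.08,-0.7,0,0],[1,-0.08,-0.7,0,0],[1,-0.08,-0.7,0,0],[1,-0.08,-0.7,0,0]],
  ],
)

```text
clock: 6.17
tcp_pos: [0.5331, -0.1677, 0.1873]
orientation: [0.011, -3.14, -0.001]
contact_force: [-0.7, 0.5, -0.6]
grip_width: 0.0531
gripper_force: 26.5
```

```bash
python3 - <<'E'
from h import *
o,f=look("w3.png",[("roll",.21),("tray",.04)])
d=viewer.trace(f,"tray")[0]
c=cv2.convexHull(np.argwhere(d["pixels"])[:,::-1].astype(np.float32))
p=cv2.approxPolyDP(c,6,True)[:,0]
for q in p: print(q, at_z(f,q,.045,o).round(3),at_z(f,q,.0,o).round(3))
E
```

```text
t 6.1667 tcp [ 0.5331 -0.1677  0.1873] j [-0.119  0.35   0.39   1.901 -0.165  0.923  1.928]
[[-1.0, -0.007, -0.002], [-0.007, 1.0, 0.001], [0.002, 0.001, -1.0]]
roll 0.74 [210. 244. 354. 387.] [ 0.5323 -0.1673  0.21  ] [ 0.532  -0.1665  0.21  ]
tray 0.74 [166. 130. 362. 268.] [ 0.5361 -0.1806  0.04  ] [ 0.5394 -0.1793  0.04  ]
[360. 146.] [ 0.495 -0.107  0.045] [ 0.503 -0.097  0.   ]
[345. 268.] [ 0.598 -0.111  0.045] [ 0.622 -0.102  0.   ]
[171. 258.] [ 0.59  -0.257  0.045] [ 0.612 -0.271  0.   ]
[168. 133.] [ 0.487 -0.251  0.045] [ 0.493 -0.264  0.   ]
```

View pics/w3.png

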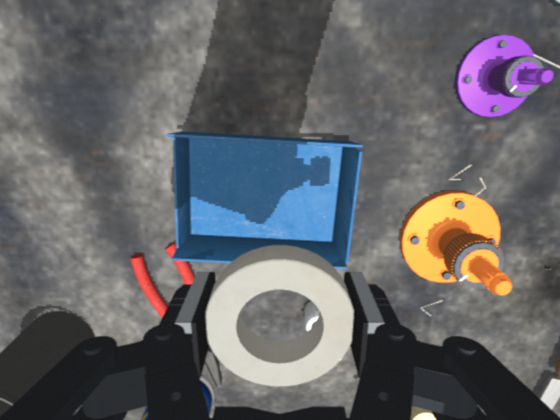

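The tray is at about (262,198) in the picture, with rim corners (360,146), (345,268), (171,258) and (168,133). That puts its centre at (0.5425, −0.1815), with the long axis near world y. The rim measures about 103×145 mm, which fits the given 105×148 mm.

play_rows(
  commands=[
    [[1,-0.047,-0.07,0.2,0.04],[1,-0.047,-0.07,0.4,0.04],[1,-0.047,-0.07,0.55,0.04],[1,-0.047,-0.07,0.7,0.04],[1,-0.047,-0.07,0.8,0.04],[1,-0.047,-0.07,0.87,0.04],[1,-0.047,-0.07,0.9,0.04],[1,-0.047,-0.07,0.91,0.04],[1,-0.047,-0.07,0.92,0.04],[1,-0.047,-0.07,0.92,0.04]],
  ],
)

```text
clock: 7.2
tcp_pos: [0.5437, -0.182, 0.005]
orientation: [0.086, 3.139, -0.0]
contact_force: [0.7, -0.1, -0.3]
grip_width: 0.0533
gripper_force: 26.5
```

play_rows(
  commands=[
    [[1,0,0,0.01,0],[1,0,0,0.02,0],[1,0,0,0.025,0],[1,0,0,0.025,0]],
  ],
)

```text
clock: 7.53
tcp_pos: [0.543, -0.1822, -0.0006]
orientation: [0.087, 3.14, 0.0]
contact_force: [-0.2, -0.5, -0.3]
grip_width: 0.0533
gripper_force: 26.5
```

play_rows(
  commands=[
    [[1,0,0,0.008,0],[1,0,0,0.015,0],[1,0,0,0.015,0],[1,0,0,0.015,0]],
  ],
)

```text
clock: 7.87
tcp_pos: [0.5432, -0.1824, -0.0014]
orientation: [0.088, 3.14, 0.002]
contact_force: [-7.9, 2.9, 25.0]
grip_width: 0.0533
gripper_force: 39.9
```

play_rows(
  commands=[
    [[1,0,0,-0.02,0],[1,0,0,-0.02,0],[-0.6,0,0,-0.02,0],[-0.6,0,0,-0.02,0],[-0.6,0,0,-0.02,0],[-0.6,0,0,-0.02,0],[-0.6,0,0,-0.02,0]],
  ],
)

```text
clock: 8.45
tcp_pos: [0.5428, -0.1822, -0.0]
orientation: [-0.087, -3.14, -0.0]
contact_force: [0.3, -0.9, 0.3]
grip_width: 0.0685
gripper_force: 0.0
```

play_rows(
  commands=[
    [[-0.6,0,0,-0.1,0],[-0.6,0,0,-0.3,0],[-0.6,0,0,-0.5,0],[-0.8,0,0,-0.7,0],[-1,0,0,-0.9,0],[-1,0,0,-1,0],[-1,0,0,-1,0]],
  ],
)

```text
clock: 9.03
tcp_pos: [0.5459, -0.1834, 0.2056]
orientation: [0.087, 3.131, -0.002]
contact_force: [0.3, -0.3, 0.7]
grip_width: 0.0855
gripper_force: 0.0
```

```bash
python3 - <<'E'
from h import *
o,f=look("w4.png",[("roll",.015),("tray",.04)])
g=viewer.grab_frame("side"); cv2.imwrite("pics/c4.png",cv2.cvtColor(np.hstack([cv2.resize(f["pixels"],(400,300)),cv2.resize(g["pixels"][210:378,220:444],(400,300))]),cv2.COLOR_RGB2BGR))
E
```

```text
t 9.0333 tcp [ 0.5459 -0.1834  0.2056] j [-0.119  0.354  0.424  1.855 -0.176  0.961  1.897]
[[-0.998, 0.056, 0.009], [0.056, 0.998, -0.001], [-0.009, -0.001, -1.0]]
roll 0.7 [253. 140. 310. 207.] [ 0.5429 -0.182   0.015 ] [ 0.5438 -0.1815  0.015 ]
tray 0.63 [191. 113. 376. 236.] [ 0.5405 -0.1788  0.04  ] [ 0.5385 -0.1792  0.04  ]
```

View pics/c4.png

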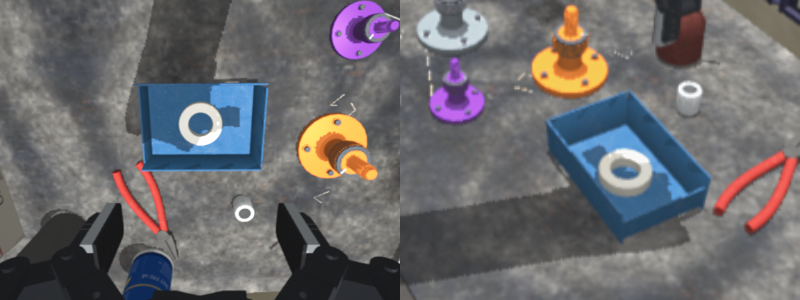

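The roll lies flat in the tray: it is at (200,123) in the left half of the picture and (625,172) in the right half. Now back to the stand for the nut.

play_rows(
  commands=[
    [[-1,0.16,0.78,0,0],[-1,0.16,0.78,0,0],[-1,0.16,0.78,0,0],[-1,0.16,0.78,0,0],[-1,0.16,0.78,0,0]],
  ],
)

```text
clock: 9.65
tcp_pos: [0.5177, -0.0165, 0.1981]
orientation: [-0.071, -3.136, -0.004]
contact_force: [-0.0, -0.4, -0.2]
grip_width: 0.0854
gripper_force: 0.0
```

play_rows(
  commands=[
    [[-1,0.16,0.78,0,0],[-1,0.16,0.78,0,0],[-1,0.16,0.78,0,0],[-1,0.16,0.78,0,0],[-1,0.16,0.78,0,0],[-1,0.16,0.78,0,0],[-1,0.16,0.78,0,0]],
  ],
)

```text
clock: 10.23
tcp_pos: [0.4958, 0.1316, 0.199]
orientation: [-0.088, -3.138, 0.003]
contact_force: [1.0, 0.3, 0.2]
grip_width: 0.0852
gripper_force: 0.0
```

```bash
python3 - <<'E'
from h import *
o,f=look("w5.png",[("nut",.0635),("stand",.011)])
u=proj(f,(.5,.132,.06),o).astype(int); print(u)
x0,y0=u[0]-70,u[1]-60
print(x0,y0)
cv2.imwrite("pics/c5.png",cv2.cvtColor(cv2.resize(f["pixels"][y0:y0+120,x0:x0+140],(700,600),interpolation=cv2.INTER_CUBIC),cv2.COLOR_RGB2BGR))
for p in [(.5,.132,.096),(.5,.132,.062),(.5,.132,.011)]: print(proj(f,p,o)-[x0,y0])
E
```

```text
t 10.2333 tcp [0.4958 0.1316 0.199 ] j [-0.629  0.251  0.292  1.987 -0.089  0.918  1.224]
[[-0.998, 0.056, -0.002], [0.056, 0.998, -0.002], [0.002, -0.002, -1.0]]
nut 0.92 [431. 182. 485. 232.] [0.5087 0.2666 0.0635] [0.5128 0.2699 0.0635]
nut 0.86 [100. 272. 151. 315.] [ 0.57   -0.0043  0.0635] [ 0.5746 -0.0028  0.0635]
nut 0.69 [145.   0. 188.  38.] [0.3693 0.0653 0.0635] [0.3688 0.0636 0.0635]
stand 0.94 [231. 137. 330. 229.] [0.4992 0.1334 0.011 ] [0.4996 0.1326 0.011 ]
stand 0.91 [ 96. 234. 193. 333.] [ 0.5806 -0.0112  0.011 ] [ 0.5948 -0.0084  0.011 ]
stand 0.89 [385. 145. 494. 238.] [0.5147 0.2759 0.011 ] [0.5153 0.2768 0.011 ]
[280 199]
210 139
[70.08162035 76.19363318]
[70.05196406 61.48482224]
[70.01796231 44.62076699]
```

View pics/c5.png

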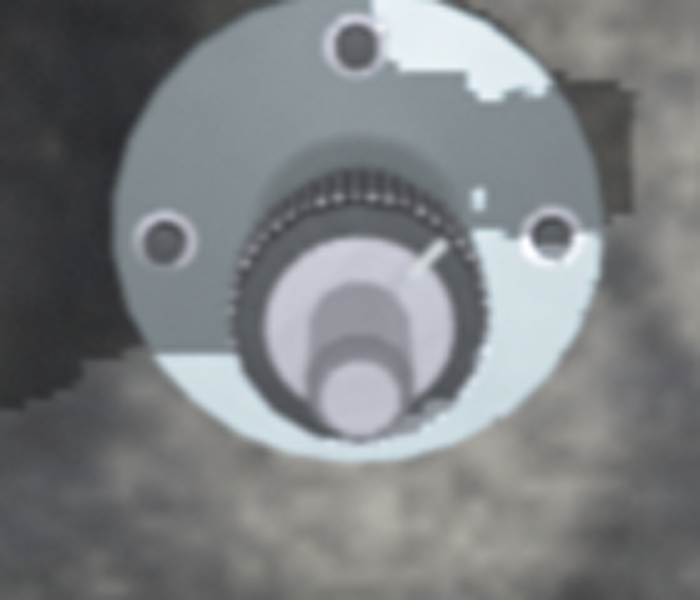

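The crop shows the index line from about (415,275) to (445,245), i.e. up and to the right of the nut's centre at (360,315), with the spindle top at (361,397). The stand's axis works out at about (0.501, 0.133). I'll wind the wrist back before gripping the nut.

play_rows(
  commands=[
    [[-1,-0.025,0.01,0,-1],[-1,-0.025,0.01,0,-1],[-1,-0.025,0.01,0,-1],[-1,-0.025,0.01,0,-1],[-1,-0.025,0.01,0,-1],[-1,-0.025,0.01,0,-1],[-1,-0.025,0.01,0,-1],[-1,-0.025,0.01,0,-1],[-1,-0.025,0.01,0,-1],[-1,-0.025,0.01,0,-1],[-1,-0.025,0.01,0,-1],[-1,-0.025,0.01,0,-1]],
  ],
)

```text
clock: 11.38
tcp_pos: [0.5017, 0.1329, 0.2001]
orientation: [2.081, -2.353, 0.0]
contact_force: [-0.2, -0.0, 0.1]
grip_width: 0.0856
gripper_force: 0.0
```

play_rows(
  commands=[
    [[-1,0,0,0,-0.3],[-1,0,0,0,-0.3],[-1,0,0,0,-0.3],[-1,0,0,0,-0.3],[-1,0,0,0,-0.3],[-1,0,0,0,-0.3]],
  ],
)

```text
clock: 11.88
tcp_pos: [0.5019, 0.1327, 0.2003]
orientation: [-2.567, 1.809, 0.002]
contact_force: [0.6, -1.0, 2.0]
grip_width: 0.0851
gripper_force: 0.0
```

```bash
cat > s.py <<'E'
from h import *
o=get_obs(); M=R.from_rotvec(o["orientation"]).as_matrix()
print("t",o["clock"],"tcp",np.round(o["tcp_pos"],4),"j",np.round(o["joints"],3),"yaw_x",np.degrees(np.arctan2(M[1,0],M[0,0])).round(2),"F",np.round(o["contact_force"],1),"Mz",np.round(o["moment"],3),"w",np.round(o["grip_width"],4))
d=np.array([.501,.133,.031])-o["tcp_pos"]; print("units to nut",(M.T@d/.2).round(3))
E
python3 s.py
```

```text
t 11.8833 tcp [0.5019 0.1327 0.2003] j [ 0.017  0.294 -0.468  1.933  0.159  0.951  2.958] yaw_x -70.34 F [ 0.6 -1.   2. ] Mz [-0.031 -0.01   0.049] w 0.0851
units to nut [-0.002  0.004  0.847]
```

The wrist joint actually winds the other way, so it now sits at its upper limit with plenty of tightening range ahead. I'll back it off the limit a little and descend onto the nut.

play_rows(
  commands=[
    [[-1,0,0.004,0.05,0.25],[-1,0,0.004,0.15,0.25],[-1,0,0.004,0.3,0.25],[-1,0,0.004,0.45,0.25],[-1,0,0.004,0.6,0.25],[-1,0,0.004,0.7,0.25],[-1,0,0.004,0.77,0.25],[-1,0,0.004,0.82,0.25],[-1,0,0.004,0.845,0.25],[-1,0,0.004,0.845,0.25],[-1,0,0.004,0.845,0.25]],
  ],
)

```text
clock: 12.8
tcp_pos: [0.5013, 0.1341, 0.0318]
orientation: [-2.167, 2.274, -0.001]
contact_force: [-1.0, -0.9, 0.3]
grip_width: 0.0851
gripper_force: 0.0
```

```bash
python3 s.py
```

```text
t 12.8 tcp [0.5013 0.1341 0.0318] j [-0.133  0.529 -0.31   2.056  0.279  0.595  2.458] yaw_x -92.77 F [-1.  -0.9  0.3] Mz [-0.029  0.024  0.037] w 0.0851
units to nut [0.006 0.001 0.004]
```

play_rows(
  commands=[
    [[1,0,0,0,0],[1,0,0,0,0],[1,0,0,0,0],[1,0,0,0,0],[1,0,0,0,0],[1,0,0,0,0],[1,0,0,0,0],[1,0,0,0,0],[1,0,0,0,0],[1,0,0,0,0]],
  ],
  grip_force=40,
)

```text
clock: 13.63
tcp_pos: [0.5028, 0.1343, 0.0324]
orientation: [-2.165, 2.272, -0.003]
contact_force: [3.2, -1.3, 5.8]
grip_width: 0.0391
gripper_force: 39.8
```

```bash
python3 s.py
```

```text
t 13.6333 tcp [0.5028 0.1343 0.0324] j [-0.131  0.529 -0.311  2.054  0.28   0.594  2.458] yaw_x -92.78 F [ 3.2 -1.3  5.8] Mz [-0.309 -0.638 -0.01 ] w 0.0391
units to nut [0.007 0.009 0.007]
```

play_rows(
  commands=[
    [[1,0,-0.008,0,0.07],[1,0,-0.008,0.001,0.14],[1,0,-0.008,0.001,0.21],[1,0,-0.008,0.0015,0.28],[1,0,-0.008,0.002,0.35],[1,0,-0.008,0.002,0.42],[1,0,-0.008,0.0025,0.49],[1,0,-0.008,0.003,0.56],[1,0,-0.008,0.003,0.63],[1,0,-0.008,0.0035,0.7],[1,0,-0.008,0.0035,0.7],[1,0,-0.008,0.0035,0.7]],
  ],
)

```text
clock: 14.63
tcp_pos: [0.504, 0.1335, 0.0317]
orientation: [-0.657, 3.069, -0.001]
contact_force: [1.7, -3.2, 8.4]
grip_width: 0.0389
gripper_force: 40.1
```

```bash
python3 s.py
```

```text
t 14.6333 tcp [0.504  0.1335 0.0317] j [-0.359  0.513 -0.025  2.068  0.026  0.559  1.59 ] yaw_x -155.83 F [ 1.7 -3.2  8.4] Mz [-0.73  -0.382 -0.008] w 0.0389
units to nut [0.015 0.004 0.004]
```

play_rows(
  commands=[
    [[1,0,-0.005,0.001,0.05],[1,0,-0.005,0.001,0.1],[1,0,-0.005,0.001,0.15],[1,0,-0.005,0.0015,0.2],[1,0,-0.005,0.0015,0.25],[1,0,-0.005,0.002,0.3],[1,0,-0.005,0.002,0.35],[1,0,-0.005,0.0025,0.4],[1,0,-0.005,0.0025,0.4],[1,0,-0.005,0.0025,0.4]],
  ],
)

```text
clock: 15.47
tcp_pos: [0.5041, 0.1326, 0.0313]
orientation: [0.323, 3.122, 0.0]
contact_force: [0.8, -3.2, 11.3]
grip_width: 0.0387
gripper_force: 40.3
```

```bash
python3 s.py; python3 - <<'E'
from h import *
o=get_obs(); f=viewer.grab_frame("wrist"); u=proj(f,(.502,.133,.06),o).astype(int); print(u)
x0,y0=u[0]-56,u[1]-48
cv2.imwrite("pics/c6.png",cv2.cvtColor(cv2.resize(f["pixels"][y0:y0+96,x0:x0+112],(560,480),interpolation=cv2.INTER_CUBIC),cv2.COLOR_RGB2BGR))
E
```

```text
t 15.4667 tcp [0.5041 0.1326 0.0313] j [-0.49   0.518  0.141  2.077 -0.131  0.552  1.108] yaw_x 168.17 F [ 0.8 -3.2 11.3] Mz [-0.706 -0.099 -0.019] w 0.0387
units to nut [ 0.016 -0.001  0.001]
[278 323]
```

View pics/c6.png

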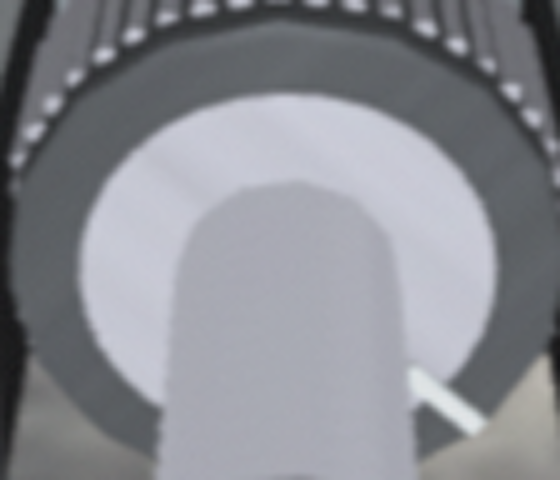

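The crop shows the index line at (410,370)–(480,430), which works out at about 30° in the world. The nut has therefore followed the fingers through the full 99° without slipping. I'll go on in smaller steps and watch the moment.

play_rows(
  commands=[
    [[1,0,0,0,0.05],[1,0,0,0,0.1],[1,0,0,0,0.15],[1,0,0,0,0.2],[1,0,0,0,0.2],[1,0,0,0,0.2]],
  ],
)

```text
clock: 16.02
tcp_pos: [0.504, 0.1322, 0.0311]
orientation: [0.808, 3.034, 0.0]
contact_force: [0.9, -3.4, 9.3]
grip_width: 0.0391
gripper_force: 40.3
```

```bash
python3 s.py
```

```text
t 16.0167 tcp [0.504  0.1322 0.0311] j [-0.556  0.525  0.225  2.082 -0.212  0.554  0.87 ] yaw_x 150.16 F [ 0.9 -3.4  9.3] Mz [-0.886 -0.155 -0.028] w 0.0391
units to nut [ 0.015 -0.004  0.001]
```

play_rows(
  commands=[
    [[1,0,0,0,0.05],[1,0,0,0,0.1],[1,0,0,0,0.1],[1,0,0,0,0.1]],
  ],
)

```text
clock: 16.35
tcp_pos: [0.5038, 0.132, 0.031]
orientation: [1.044, 2.961, 0.0]
contact_force: [1.3, -4.6, 10.0]
grip_width: 0.0387
gripper_force: 40.2
```

```bash
python3 s.py
```

```text
t 16.35 tcp [0.5038 0.132  0.031 ] j [-0.589  0.53   0.267  2.084 -0.252  0.556  0.751] yaw_x 141.15 F [ 1.3 -4.6 10. ] Mz [-0.931 -0.085 -0.088] w 0.0387
units to nut [ 0.014 -0.005 -0.   ]
```

play_rows(
  commands=[
    [[1,0,0,0,0.03],[1,0,0,0,0.06],[1,0,0,0,0.06],[1,0,0,0,0.06]],
  ],
)

```text
clock: 16.68
tcp_pos: [0.5037, 0.1319, 0.031]
orientation: [1.183, 2.909, 0.0]
contact_force: [0.5, -3.9, 9.1]
grip_width: 0.0392
gripper_force: 40.2
```

```bash
python3 s.py
```

```text
t 16.6833 tcp [0.5037 0.1319 0.031 ] j [-0.608  0.533  0.292  2.085 -0.277  0.558  0.68 ] yaw_x 135.75 F [ 0.5 -3.9  9.1] Mz [-0.96  -0.057 -0.104] w 0.0392
units to nut [ 0.014 -0.006 -0.   ]
```

play_rows(
  commands=[
    [[1,0,0,0,0.03],[1,0,0,0,0.06],[1,0,0,0,0.06],[1,0,0,0,0.06]],
  ],
)

```text
clock: 17.02
tcp_pos: [0.5036, 0.1319, 0.0309]
orientation: [1.318, 2.85, 0.0]
contact_force: [0.5, -4.5, 8.9]
grip_width: 0.0389
gripper_force: 40.1
```

```bash
python3 s.py; python3 - <<'E'
from h import *
o=get_obs(); f=viewer.grab_frame("wrist"); u=proj(f,(.502,.133,.06),o).astype(int)
x0,y0=u[0]-56,u[1]-48
cv2.imwrite("pics/c7.png",cv2.cvtColor(cv2.resize(f["pixels"][y0:y0+96,x0:x0+112],(560,480),interpolation=cv2.INTER_CUBIC),cv2.COLOR_RGB2BGR))
E
```

```text
t 17.0167 tcp [0.5036 0.1319 0.0309] j [-0.628  0.536  0.317  2.087 -0.302  0.56   0.609] yaw_x 130.35 F [ 0.5 -4.5  8.9] Mz [-0.887 -0.084 -0.058] w 0.0389
units to nut [ 0.013 -0.006 -0.001]
```

View pics/c7.png

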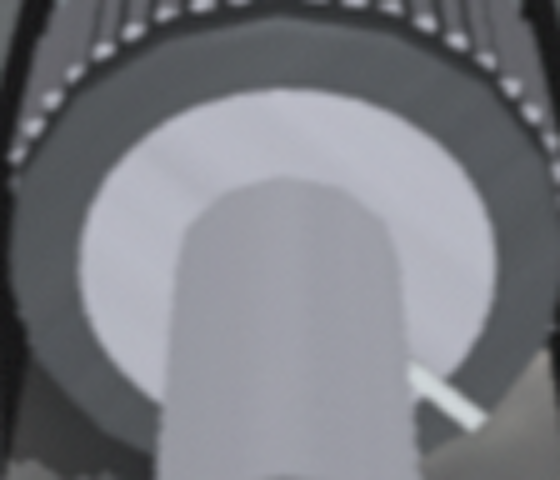

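The line has not moved in the tool's picture, now (410,365)–(485,425), so there has been no slip and no stop after 137°. I'll track it numerically from here on.

```bash
cat >> s.py <<'E'
f=viewer.grab_frame("wrist"); F,cx,cy,_=cam(f,o); H=np.linalg.inv(np.array(f["hand_eye"]))
q=H@np.r_[0,0,-.032,1]; u=np.array([cx+F*q[0]/-q[2],cy-F*q[1]/-q[2]]).astype(int); x0,y0=u[0]-56,u[1]-48
c=f["pixels"][y0:y0+96,x0:x0+112].astype(float); g=c@[.3,.59,.11]
# bright, not violet-tinted pixels
m=(g>165)&(c[...,1]-c[...,2]>-8); m[:45]=0; ys,xs=np.nonzero(m[:, 75:]); 
gg=g[45:96,78:106]; w=np.clip(gg-np.median(gg),0,None)*(m[45:96,78:106]); yy,xx=np.mgrid[45:96,78:106]
print("line px",m[45:96,78:106].sum(),(w*xx).sum()/max(w.sum(),1),(w*yy).sum()/max(w.sum(),1))
E
python3 s.py
```

```text
t 17.0667 tcp [0.5036 0.1319 0.0309] j [-0.628  0.536  0.317  2.087 -0.302  0.56   0.609] yaw_x 130.36 F [ 0.6 -4.6  8.2] Mz [-0.984 -0.088 -0.065] w 0.0389
units to nut [ 0.013 -0.006 -0.001]
line px 84 86.75010948795632 68.23889522152562
```

play_rows(
  commands=[
    [[1,0,0,0.001,0.04],[1,0,0,0.001,0.08],[1,0,0,0.001,0.12],[1,0,0,0.001,0.12],[1,0,0,0.001,0.12]],
  ],
)

```text
clock: 17.53
tcp_pos: [0.5034, 0.1317, 0.0307]
orientation: [1.581, 2.713, -0.0]
contact_force: [-0.9, -4.6, 11.3]
grip_width: 0.0388
gripper_force: 40.3
```

```bash
python3 s.py
```

```text
t 17.5333 tcp [0.5034 0.1317 0.0307] j [-0.667  0.544  0.367  2.09  -0.352  0.565  0.467] yaw_x 119.55 F [-0.9 -4.6 11.3] Mz [-1.114  0.121 -0.035] w 0.0388
units to nut [ 0.012 -0.007 -0.001]
line px 81 86.91084895950618 68.451712328294
```

play_rows(
  commands=[
    [[1,0,0,0.001,0.04],[1,0,0,0.001,0.08],[1,0,0,0.001,0.12],[1,0,0,0.001,0.12],[1,0,0,0.001,0.12]],
  ],
)

```text
clock: 18.0
tcp_pos: [0.5032, 0.1316, 0.0306]
orientation: [1.83, 2.553, -0.0]
contact_force: [-1.4, -5.8, 12.8]
grip_width: 0.0385
gripper_force: 40.5
```

```bash
python3 s.py
```

```text
t 18.0 tcp [0.5032 0.1316 0.0306] j [-0.705  0.553  0.417  2.092 -0.402  0.572  0.326] yaw_x 108.74 F [-1.4 -5.8 12.8] Mz [-1.119  0.369 -0.073] w 0.0385
units to nut [ 0.01  -0.008 -0.002]
line px 77 86.64922677357686 69.36063501960764
```

play_rows(
  commands=[
    [[1,-0.006,-0.004,-0.001,0.03],[1,-0.006,-0.004,-0.001,0.06],[1,-0.006,-0.004,-0.001,0.09],[1,-0.006,-0.004,-0.001,0.09],[1,-0.006,-0.004,-0.001,0.09]],
  ],
)

```text
clock: 18.47
tcp_pos: [0.503, 0.1316, 0.0306]
orientation: [2.004, 2.419, 0.002]
contact_force: [0.6, -1.8, 7.7]
grip_width: 0.0389
gripper_force: 40.2
```

```bash
python3 s.py
```

```text
t 18.4667 tcp [0.503  0.1316 0.0306] j [-0.732  0.56   0.453  2.095 -0.441  0.577  0.223] yaw_x 100.71 F [ 0.6 -1.8  7.7] Mz [-0.364 -0.006 -0.081] w 0.0389
units to nut [ 0.009 -0.008 -0.002]
line px 73 85.82628611102805 69.1463969908506
```

play_rows(
  commands=[
    [[1,0,0,0,0.03],[1,0,0,0,0.06],[1,0,0,0,0.09],[1,0,0,0,0.09],[1,0,0,0,0.09]],
  ],
)

```text
clock: 18.93
tcp_pos: [0.5028, 0.1315, 0.0305]
orientation: [2.17, 2.271, 0.001]
contact_force: [-0.1, -2.1, 7.4]
grip_width: 0.0387
gripper_force: 40.2
```

```bash
python3 s.py
```

```text
t 18.9333 tcp [0.5028 0.1315 0.0305] j [-0.76   0.569  0.491  2.097 -0.479  0.584  0.117] yaw_x 92.61 F [-0.1 -2.1  7.4] Mz [-0.427  0.126 -0.049] w 0.0387
units to nut [ 0.008 -0.009 -0.003]
line px 74 85.7250964438248 69.06677459885995
```

play_rows(
  commands=[
    [[1,0,0,0,0.03],[1,0,0,0,0.06],[1,0,0,0,0.06],[1,0,0,0,0.06]],
  ],
)

```text
clock: 19.32
tcp_pos: [0.5027, 0.1315, 0.0305]
orientation: [2.275, 2.167, 0.001]
contact_force: [-0.1, -1.6, 7.9]
grip_width: 0.0393
gripper_force: 40.2
```

```bash
python3 s.py
```

```text
t 19.3167 tcp [0.5027 0.1315 0.0305] j [-0.779  0.575  0.516  2.098 -0.504  0.589  0.046] yaw_x 87.21 F [-0.1 -1.6  7.9] Mz [-0.348  0.147 -0.044] w 0.0393
units to nut [ 0.007 -0.009 -0.003]
line px 73 85.60471194223226 69.05504529350534
```

play_rows(
  commands=[
    [[1,0,0,0,0.03],[1,0,0,0,0.06],[1,0,0,0,0.06],[1,0,0,0,0.06]],
  ],
)

```text
clock: 19.7
tcp_pos: [0.5026, 0.1319, 0.0304]
orientation: [2.37, 2.062, 0.0]
contact_force: [-0.6, -2.0, 7.8]
grip_width: 0.039
gripper_force: 40.1
```

```bash
python3 s.py
```

```text
t 19.7 tcp [0.5026 0.1319 0.0304] j [-0.797  0.581  0.54   2.099 -0.528  0.595 -0.022] yaw_x 82.04 F [-0.6 -2.   7.8] Mz [-0.33   0.157  1.032] w 0.039
units to nut [ 0.004 -0.009 -0.003]
line px 75 86.64445178906283 68.70996172038156
```

The moment jumped to about 1.0 N m and the nut shifted about 2° in the grip, so it has bottomed out after about 177° (3.1 rad), which is inside the stated range. Now the quarter turn back.

play_rows(
  commands=[
    [[1,0,0,0,-0.05],[1,0,0,0,-0.1],[1,0,0,-0.001,-0.15],[1,0,0,-0.001,-0.2],[1,0,0,-0.0015,-0.25],[1,0,0,-0.0015,-0.3],[1,0,0,-0.002,-0.35],[1,0,0,-0.002,-0.4],[1,0,0,-0.0025,-0.45],[1,0,0,-0.0025,-0.5],[1,0,0,-0.0025,-0.5],[1,0,0,-0.0025,-0.5]],
  ],
)

```text
clock: 20.75
tcp_pos: [0.5033, 0.1321, 0.0309]
orientation: [1.408, 2.807, 0.003]
contact_force: [3.4, -0.2, 5.6]
grip_width: 0.0389
gripper_force: 40.1
```

```bash
python3 s.py
```

```text
t 20.75 tcp [0.5033 0.1321 0.0309] j [-0.639  0.538  0.332  2.089 -0.32   0.561  0.562] yaw_x 126.72 F [ 3.4 -0.2  5.6] Mz [ 0.006 -0.394  0.098] w 0.0389
units to nut [ 0.011 -0.007 -0.001]
line px 82 87.52985398403334 68.42432914136444
```

play_rows(
  commands=[
    [[1,0,0,0,-0.05],[1,0,0,0,-0.1],[1,0,0,-0.001,-0.15],[1,0,0,-0.001,-0.2],[1,0,0,-0.0015,-0.25],[1,0,0,-0.0015,-0.3],[1,0,0,-0.002,-0.35],[1,0,0,-0.002,-0.4],[1,0,0,-0.0025,-0.45],[1,0,0,-0.0025,-0.5],[1,0,0,-0.0025,-0.5],[1,0,0,-0.0025,-0.5]],
  ],
)

```text
clock: 21.8
tcp_pos: [0.5037, 0.1327, 0.0314]
orientation: [0.228, 3.131, 0.002]
contact_force: [4.8, 2.4, 4.6]
grip_width: 0.039
gripper_force: 40.1
```

```bash
python3 s.py
```

```text
t 21.8 tcp [0.5037 0.1327 0.0314] j [-0.475  0.516  0.122  2.077 -0.116  0.552  1.156] yaw_x 171.68 F [4.8 2.4 4.6] Mz [ 0.377 -0.952  0.027] w 0.039
units to nut [ 0.014 -0.     0.002]
line px 148 90.7878678318837 69.07422749278626
```

play_rows(
  commands=[
    [[1,0,0,0,-0.008],[1,0,0,0,-0.008],[1,0,0,0,-0.008],[1,0,0,0,-0.008]],
  ],
)

```text
clock: 22.18
tcp_pos: [0.5037, 0.1327, 0.0314]
orientation: [0.208, 3.132, 0.002]
contact_force: [4.6, 2.4, 5.0]
grip_width: 0.039
gripper_force: 40.2
```

```bash
python3 s.py; python3 - <<'E'
from h import *
o=get_obs(); f=viewer.grab_frame("wrist"); u=proj(f,(.502,.133,.06),o).astype(int); x0,y0=u[0]-56,u[1]-48
g=viewer.grab_frame("side")
cv2.imwrite("pics/c8.png",cv2.cvtColor(np.hstack([cv2.resize(f["pixels"][y0:y0+96,x0:x0+112],(400,300),interpolation=cv2.INTER_CUBIC),cv2.resize(g["pixels"][130:370,150:430],(400,300))]),cv2.COLOR_RGB2BGR))
E
```

```text
t 22.1833 tcp [0.5037 0.1327 0.0314] j [-0.473  0.516  0.12   2.077 -0.113  0.552  1.165] yaw_x 172.42 F [4.6 2.4 5. ] Mz [ 0.413 -0.955  0.024] w 0.039
units to nut [ 0.013 -0.     0.002]
line px 146 90.67673943788913 69.12638482550159
```

View pics/c8.png

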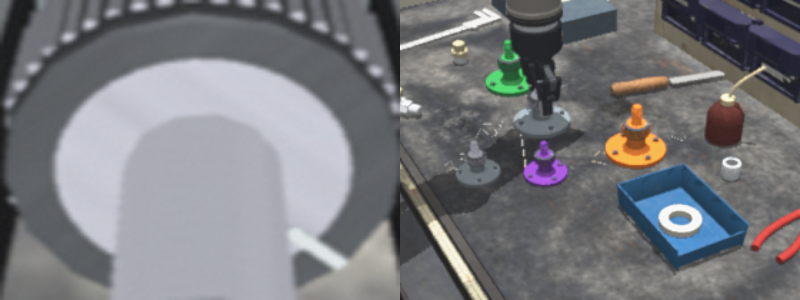

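The line is still at the lower right of the nut, at (290,232)–(345,265), so the nut has followed the fingers back by about 90°. The roll lies flat in the tray and the bystanders stand untouched, so I'm handing in.

```bash
python3 -c "
from bench import r
print(r.hand_in())"
```

```text
the job is handed in; nothing more can be done
None
```

I laid the roll flat in the tray, screwed the nut down until it bottomed out, backed it off about 90°, and handed the job in at about 22 s with the nut still gripped; the oil can, adapter and sleeve were not touched.

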